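# Feed a T-nut home along a covered T-slot with a push stick

### The job

Take the wooden push stick by its handle and use its nose to feed the black T-nut out of the open bed, along the T-slot of the steel rail and under the blue cover until it comes up against the rubber-faced stop hidden in there. Press it home with a steady push of about 12 N for a second, never more than 25 N, then draw the stick out and set it down upright on the bench, clear of the rail. Touch the nut only with the stick, and leave the spare nut, the grease bottle and the dial indicator where they are.

Things in the scene. Friction and masses are not known exactly. Their poses are not given: they have to be found in the camera images.
- rail: steel T-slot rail fixed to the bench, 250x76 mm, 35 mm high. Origin: centre of the underside; +x runs along the slot in the feed direction, z up. Slot floor 8 mm above the bench throughout. x from -125 to -80 mm: open-topped entry bed, 40 mm wide, walls 20 mm high from the bench, open at its -x end; -80 to -50: the walls funnel in to 31 mm; -50 to 125: T-slot
- slot_mouth (a point): start of the T-slot, at rail x = -50 mm on the centre line of the slot floor (8 mm above the bench); axes as the rail's. From here the slot is 32 mm wide below, under lips that leave a gap 21 mm wide between 19.5 and 27.5 mm above the bench. Before the stop is met the nut slides with under 3 N
- cover_edge (a point): near edge of the blue cover, at rail x = -10 mm, centre of the cover's underside, 30.5 mm above the bench; the cover (top 34.5 mm) runs on to x = 125. Under it, out of sight, stands a clamped stop, its sprung rubber face somewhere between rail x = 45 and 85 mm: different each time and not measured, to be felt for. The face gives 4 N per mm over 8 mm
- t_nut: black steel T-nut lying in the entry bed, about 70 g, 32 mm long along its x (slot direction), base 28 mm wide and 10 mm high, neck 16 mm wide up to 20 mm. Origin: centre of the underside. At the stop its origin is 16 mm short of the stop's face
- push_stick: wooden push stick standing on the bench, 80 g. Tongue 12 mm wide (y), 14 mm high, from x = -30 to +135 mm (the nose). Darker handle block over the origin: 24 mm wide (y), 40 long (x), 48 high. Origin: underside, below the handle's middle. In the slot carry it level, underside 3 mm above the slot floor, with fingertips 24 mm or more above its underside to clear the walls
- stick_nose (a point): middle of the stick's front end face, 135 mm ahead of the stick's origin along its x, 7 mm above its underside
- spare_nut: spare black T-nut on the bench, 32x28x20 mm, bystander; origin: centre of the underside
- grease_pot: white grease bottle with a red cap, 44 mm across, 90 mm high, bystander; origin: centre of the underside
- dial_indicator: dial indicator lying on the bench, 127x62x21 mm, bystander; origin: centre of the underside
Not all that is in view belongs to the job. What is shaped like the push_stick but pink is not meant.

How it is judged (in metres and radians):
On the way, in this order (a step that is already met when the one before it is completed fails the run):
1. the nut has been fed under the blue cover (its origin past x = 10 mm on the rail) (x of t_nut in the frame of rail above 0.01 m).
2. the stick presses the nut home against the hidden stop with more than 7 N for half a second (contact force between push_stick and t_nut above 7 N and contact force between t_nut and rail above 7 N and x of t_nut in the frame of rail above 0.0265 m), for 0.5 s.
At the end, for the whole second after the job is handed in: the nut lies still where it was seated, at the stop (origin between x = 24 and 78 mm on the rail), and the push stick stands still and upright (tilt under 0.15 rad) with its underside on the bench (under 5 mm), not touching the rail (x of t_nut in the frame of rail between 0.024 and 0.078 m and height (world z) of push_stick below 0.005 m and angle between push_stick's own z axis and vertical below 0.15 rad and linear speed of each of push_stick, t_nut below 0.02 m/s and contact force between push_stick and rail below 0.1 N).
It fails at once if the nut is pressed on the rail or its stop with more than 25 N (contact force between t_nut and rail above 25 N).
It fails at once if the fingers touch the nut (contact force between the fingers and t_nut above 0.3 N).
It fails at once if the spare nut is moved by more than 20 mm (distance of spare_nut from where it was at the start of the episode above 0.02 m).
It fails at once if the grease pot is moved by more than 20 mm (distance of grease_pot from where it was at the start of the episode above 0.02 m).
It fails at once if the dial indicator is moved by more than 20 mm (distance of dial_indicator from where it was at the start of the episode above 0.02 m).
It also fails if it takes over 61 s, if anything falls off the work surface, if the arm or the gripper's body presses on something with over 40 N, if the wrist force passes 120 N, or if a joint passes its speed limit or range.

### The arm

A 6-joint arm with a two-finger parallel gripper is mounted at the origin on the work surface; the furniture and walls round the work are solid. World frame = base frame: x ahead of the robot, y to its left, z up, the work surface at z = 0. Lengths are in mm, angles in rad, forces in N, time in s.
With the tool pointing down it reaches from about 350 to 875 mm from the base axis. Payload 4.2 kg.
Tool frame: the origin (TCP) lies midway between the tips of the shut fingers; the grasp point (between the pads) lies 19 mm behind it; z points along the fingers, y is the line along which they close (so a half turn about z gives the same grasp; the last joint's range is limited). The gripper opens to 87 mm and grips with 3 to 60 N. Pads are 19 mm wide; open, the fingers measure 117 mm over their backs; the gripper's body (75 mm by 190 mm) begins 51 mm behind the grasp point.
Start: joints at [-0.906, 0.385, 0.008, 0, -1.194, -0.259], TCP at [246.734, -574.214, 222.55] pointing down, gripper open.
Joint ranges: [-3.14, 3.14], [-1.21, 2.06], [-1.07, 1.41], [-3.16, 2.05], [-2.99, -0.16], [-3.1, 3.1]. Speed limits (rad/s): [2.79, 2.79, 3.14, 3.14, 3.14, 3.14].

### API

Orientations are given as a 3x3 rotation matrix whose columns are the frame's x, y, z axes.
In Python, from cell import monitor, optics, ticket gives the robot as it stands. The module is installed in compiled form; this text tells all that it offers.
- The arm moves only by the tool send_rows, never from a script. Its arguments are lists of equal length, an entry for each row: "xyz": the shift along the tool's x, y, z in cm, a list of three; "turn": the turn about the tool's z in rad; "gripper": the closure, from -1 (fully open) to 1 (shut). A call has 1 to 12 rows; each row shifts and turns the commanded pose from where the row before left it, along the tool's axes as they then stand; what a row does not reach is not made up. A row lasts 1/8 s, in which the tool goes at most 62.5 mm and 10.7 degrees, less where a joint would pass 70% of its speed; a pose out of reach is approached as far as the arm can. A call with a gripper value outside its range is refused whole. The fingers move at their own pace and stop on an object; "squeeze" is the grip in N (left out, the last holds). Time passes only in rows, so rows that do not move let the fingers close. It gives the time, the measured TCP pose, the force, the opening and the grip force at its end, in the units of the state.
- monitor.observe(): the state, without advancing time (a new reading comes with each control period).
- optics.capture(name): name is "scene" or "top" or "wrist"; returns the picture (384x512x3 uint8, red, green, blue); there is no depth.
- optics.camera_params(name): a dict with "fov_y" (degrees; the focal length in pixels is half the picture's height over the tangent of half this angle, whatever the lens; pixels are square), "cx", "cy" (the principal point, pixels), "rvec" (rotation vector, rad) and "tvec" (3), from world to camera coordinates, as OpenCV has them. Camera axes: x right, y down, z forward; pixel columns grow to the right and rows downward; lengths in mm; the calibration is good to about 2 mm. A picture is of the moment at which its call begins: read the wrist's pose just before it. camera_params takes no time and is no camera call; for the wrist camera it gives the pose at the moment of the call.
- ticket.finish_job(): hands the job in; it is judged then, once.
The state is a dict: "clock": time; "q": joint angles; "qd": joint speeds; "joint_torque": joint torques, N m; "tcp_pos": TCP position; "eef_rot": TCP orientation; "ft_force": force on the tool from outside, world axes, zero at the start; "moment": the same for the moment, N m; "width": finger opening in mm; "gripper_force": force on a finger pad.
Only numpy, scipy, OpenCV 4.12 (cv2) and the standard library are available. Lean on these libraries where they do the work, as an engineer would, in place of code of your own. Each camera call takes 0.05 s, during which the arm holds its last target. There are 200 camera calls.

## Working session

There is one attempt and no reset: what is moved stays moved. The work goes in short steps, Python scripts to look and compute and a tool call to move; the robot and the scene stay as the last step left them, time stands still between calls to the robot, and variables do not carry over. Pictures are saved under pics/ and viewed, at most 10 in all, crops included, and the job is handed in when it is done.

Besides the shell and the picture viewer there is one more tool, called by a JSON object that holds its "api" and its "payload", one argument or row to a line. send_rows: Moves the arm, as the interface text tells. Its arguments: {"type":"object","properties":{"xyz":{"type":"array","items":{"type":"array","items":{"type":"number"}}},"turn":{"type":"array","items":{"type":"number"}},"gripper":{"type":"array","items":{"type":"number"}},"squeeze":{"type":"number"}},"required":["xyz","turn","gripper"]}

```bash
mkdir -p pics
python3 - <<'E'
from cell import monitor,optics
import cv2
s=monitor.observe();print(s['clock'],s['tcp_pos'],s['eef_rot'],s['width'],s['ft_force'])
for n in('scene','top'):
    im=optics.capture(n);p=optics.camera_params(n);print(n,p)
    cv2.imwrite(f'pics/{n}0.png',cv2.resize(im[:,:,::-1],(800,600),interpolation=cv2.INTER_CUBIC)); cv2.imwrite(f'{n}0_raw.png',im[:,:,::-1])
E
```

```text
0.0 [ 246.50398929 -573.66389178  221.42284561] [[-9.18855666e-01 -3.94592620e-01 -9.64277050e-04]
 [-3.94593788e-01  9.18853453e-01  2.01824388e-03]
 [ 8.96451575e-05  2.23497255e-03 -9.99997498e-01]] 86.87393548535468 [ 0.76344791 -0.65208888 -0.50493605]
scene {'fov_y': 50.38434738637862, 'cx': 261.2485316682219, 'cy': 199.0235710928877, 'rvec': array([ 1.93126169, -1.01487384,  0.54980752]), 'tvec': array([-221.21524417,  264.08756121,  803.01821437])}
top {'fov_y': 43.66063636707815, 'cx': 253.74010855020018, 'cy': 191.04916183409583, 'rvec': array([ 2.12460337, -2.16559108,  0.19805021]), 'tvec': array([  13.31809171,  465.09775888, 1387.2283796 ])}
```

View pics/scene0.png

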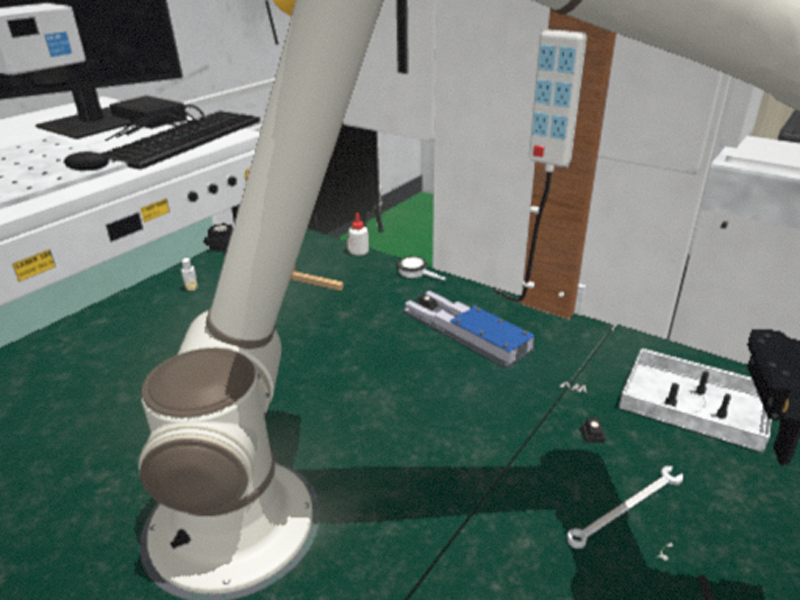

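View pics/top0.png

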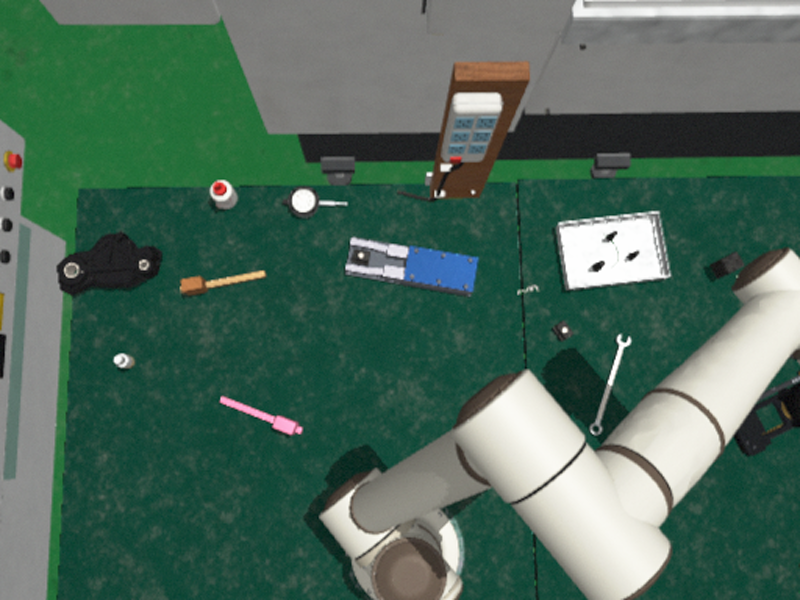

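The top view (800x600) shows these candidates:
- **Stick:** wooden one with its handle at (192,286) and nose at (265,273). The pink lookalike at (285,426) is the decoy.
- **Nut:** the one in the rail bed is at (361,256). The spare is at (562,330), and another dark object is at (725,265).

The blue cover spans x = 405–478. Next I'll check the stick and rail in one close crop.

Run:
```python
import cv2,numpy as np
im=cv2.imread('top0_raw.png')
a=im[160:195,110:175];b=im[145:195,215:310]
f=8
A=cv2.resize(a,None,fx=f,fy=f,interpolation=cv2.INTER_CUBIC);B=cv2.resize(b,None,fx=f,fy=f,interpolation=cv2.INTER_CUBIC)
A=A[:200] if 0 else cv2.resize(a,None,fx=5.7,fy=5.7,interpolation=cv2.INTER_CUBIC)
W=max(A.shape[1],B.shape[1]);print(A.shape,B.shape)
o=np.zeros((A.shape[0]+B.shape[0],W,3),np.uint8);o[:A.shape[0],:A.shape[1]]=A;o[A.shape[0]:,:B.shape[1]]=B
cv2.imwrite('pics/crop1.png',o);print(o.shape)
```

```text
(200, 370, 3) (400, 760, 3)
(600, 760, 3)
```

View pics/crop1.png

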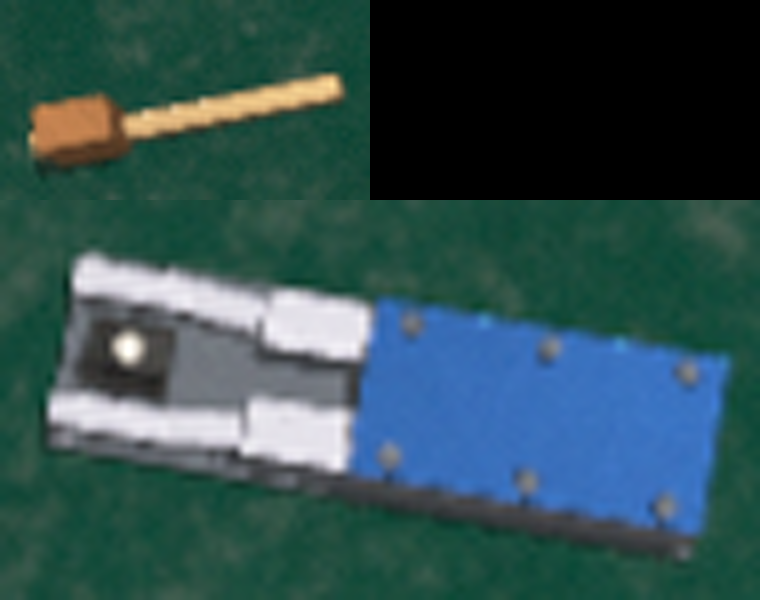

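The crop confirms a wooden stick with a brown handle and its nose to the right. The nut sits in the bed at crop (127,357), and the cover corners are (378,297), (730,358), (700,535), (350,470).

```bash
cat > h.py <<'E'
import numpy as np,cv2
from cell import monitor,optics
def ray(n,uv,z,p=None,shape=(384,512)):
    p=p or optics.camera_params(n);f=shape[0]/2/np.tan(np.radians(p['fov_y'])/2)
    R,_=cv2.Rodrigues(np.array(p['rvec']));uv=np.atleast_2d(uv).astype(float)
    d=np.c_[(uv[:,0]-p['cx'])/f,(uv[:,1]-p['cy'])/f,np.ones(len(uv))]@R
    c=-R.T@np.array(p['tvec']);z=np.broadcast_to(z,len(uv))
    return c+d*((z-c[2])/d[:,2])[:,None]
def proj(n,X,p=None):
    p=p or optics.camera_params(n);f=192/np.tan(np.radians(p['fov_y'])/2)
    K=np.array([[f,0,p['cx']],[0,f,p['cy']],[0,0,1]])
    return cv2.projectPoints(np.float64(X),np.float64(p['rvec']),np.float64(p['tvec']),K,None)[0][:,0]
E
python3 - <<'E'
from h import *
np.set_printoptions(precision=1,suppress=True)
def cB(p):return (np.array(p)-[0,200]+.5)/8-.5+[215,145]
def cA(p):return (np.array(p)+.5)/5.7-.5+[110,160]
c=ray('top',cB([(378,297),(730,358),(700,535),(350,470)]),34.5);print('cover',c,np.linalg.norm(c-np.roll(c,-1,0),axis=1))
d=(c[1]-c[0]+c[2]-c[3])[:2];yaw=np.arctan2(d[1],d[0]);u=np.array([np.cos(yaw),np.sin(yaw)])
near=(c[0]+c[3])[:2]/2;far=(c[1]+c[2])[:2]/2
print('yaw',yaw,'origin',near+10*u,far-125*u)
b=ray('top',cB([(80,256),(48,400)]),20);print('entry end',b,b.mean(0)[:2]+125*u)
print('nut',ray('top',cB([(127,348)]),20))
h=ray('top',cA([(34,107),(107,96),(122,128),(42,152)]),48);print('handle',h,np.linalg.norm(h-np.roll(h,-1,0),axis=1),h.mean(0))
t=ray('top',cA([(339,75),(344,98),(125,126)]),14);print('nose',t)
n=t[:2].mean(0)[:2];print('nose->handle',h.mean(0)[:2]-n, np.arctan2(*(n-h.mean(0)[:2])[::-1]),np.linalg.norm(n-h.mean(0)[:2]))
E
```

```text
cover [[ 570.5  -22.2   34.5]
 [ 544.8 -154.4   34.5]
 [ 477.3 -140.5   34.5]
 [ 504.3  -10.1   34.5]] [134.7  68.9 133.1  67.3]
yaw -1.7688726398666261 origin [535.4 -26. ] [535.7 -24.9]
entry end [[591.9  90.5  20. ]
 [536.  103.2  20. ]] [539.3 -25.7]
nut [[555.7  73.1  20. ]]
handle [[508.7 411.5  48. ]
 [513.9 374.   48. ]
 [496.9 365.9  48. ]
 [485.  406.8  48. ]] [37.8 18.8 42.5 24.2] [501.1 389.5  48. ]
nose [[530.  259.6  14. ]
 [517.5 256.9  14. ]
 [504.4 372.4  14. ]]
nose->handle [-22.7 131.3] -1.399932881075879 133.2231868709447
```

{"api": "send_rows", "payload": {
  "xyz": [
    [-4.4,3.3,0],
    [-4.4,3.3,0],
    [-4.4,3.3,0],
    [-4.4,3.3,0],
    [-4.4,3.3,0],
    [-4.4,3.3,0],
    [-4.4,3.3,0],
    [-4.4,3.3,0],
    [-4.4,3.3,0],
    [-4.4,3.3,0],
    [-2.5,2.5,-2],
    [-2.5,2.5,-2]
  ],
  "turn": [0,0,0,0,0,0,0,0,0,0,0,0],
  "gripper": [-1,-1,-1,-1,-1,-1,-1,-1,-1,-1,-1,-1]
}}

```text
clock: 1.6
tcp_pos: [547.0, -30.2, 262.3]
eef_rot: [[-0.919, -0.395, -0.002], [-0.395, 0.919, -0.0], [0.002, 0.0, -1.0]]
ft_force: [0.6, -0.6, 0.3]
width: 87.3
gripper_force: 0.0
```

{"api": "send_rows", "payload": {
  "xyz": [
    [0,0,0],
    [0,0,0],
    [0,0,0],
    [0,0,0],
    [0,0,0],
    [0,0,0],
    [0,0,0]
  ],
  "turn": [-0.161,-0.161,-0.161,-0.161,-0.161,-0.161,0],
  "gripper": [-1,-1,-1,-1,-1,-1,-1]
}}

```text
clock: 2.48
tcp_pos: [546.7, -31.6, 262.1]
eef_rot: [[-0.2, -0.98, -0.001], [-0.98, 0.2, 0.0], [0.0, 0.001, -1.0]]
ft_force: [-0.5, 0.2, 0.1]
width: 87.2
gripper_force: 0.0
```

Run:
```python
from h import *
np.set_printoptions(precision=3,suppress=True)
s=monitor.observe();print(s['tcp_pos'],s['eef_rot'],s['q'])
p=optics.camera_params('wrist');im=optics.capture('wrist')
R,_=cv2.Rodrigues(p['rvec']);print(p,'pos',-R.T@p['tvec'],'axes\n',R)
import json;json.dump({k:np.array(v).tolist() for k,v in p.items()},open('w1.json','w'))
cv2.imwrite('w1_raw.png',im[:,:,::-1]);cv2.imwrite('pics/w1.png',cv2.resize(im[:,:,::-1],(800,600),interpolation=cv2.INTER_CUBIC))
```

```text
[546.66  -31.642 262.11 ] [[-0.2   -0.98  -0.001]
 [-0.98   0.2    0.   ]
 [ 0.     0.001 -1.   ]] [ 0.238  0.227 -0.118 -0.    -1.227 -0.439]
{'fov_y': 70.99594981176575, 'cx': 255.85043466767158, 'cy': 185.7568585631518, 'rvec': array([-0.309, -3.058, -0.479]), 'tvec': array([ 542.152, -123.946,  406.401])} pos [ 529.945 -114.468  424.862] axes
 [[-0.98   0.2   -0.   ]
 [ 0.19   0.933  0.306]
 [ 0.061  0.3   -0.952]]
```

View pics/w1.png

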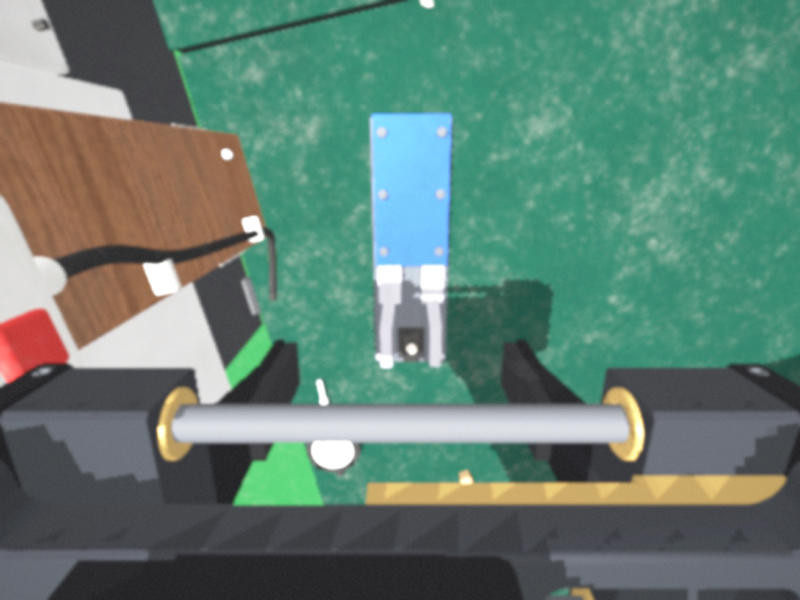

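The wrist view ahead shows the cover corners at (370,113), (453,113), (449,265), (374,265), the entry wall ends at about (386,362) and (435,362), and the nut's stud at (411,349). The stick nose is at (466,475).

Run:
```python
from h import *
import json
np.set_printoptions(precision=1,suppress=True)
p=json.load(open('w1.json'))
P=lambda a:(np.array(a)+.5)/1.5625-.5
c=ray('w',P([(370,113),(453,113),(449,265),(374,265)]),34.5,p);print(c,np.linalg.norm(c-np.roll(c,-1,0),axis=1))
d=(c[0]-c[3]+c[1]-c[2])[:2];yaw=np.arctan2(d[1],d[0]);u=d/np.linalg.norm(d);print('yaw',yaw,(c[2]+c[3])[:2]/2+10*u,(c[0]+c[1])[:2]/2-125*u)
print(ray('w',P([(386,362),(435,362)]),20,p),'nut',ray('w',P([(411,349)]),20,p))
# mask-based fits of blue cover in both views
for n,f,pp in(('w','w1_raw.png',p),('top','top0_raw.png',optics.camera_params('top'))):
    im=cv2.imread(f).astype(int);m=((im[...,0]>im[...,2]+70)&(im[...,0]>im[...,1]+30)).astype(np.uint8)
    k,l,st,_=cv2.connectedComponentsWithStats(m);i=1+np.argmax(st[1:,4]);cs=cv2.findContours((l==i).astype(np.uint8),0,1)[0][0]
    X=ray(n,cs[:,0],34.5,pp)[:,:2].astype(np.float32);r=cv2.minAreaRect(X);print(n,r,st[i])
```

```text
[[ 548.3 -153.6   34.5]
 [ 478.5 -139.4   34.5]
 [ 504.    -7.4   34.5]
 [ 574.3  -21.7   34.5]] [ 71.2 134.4  71.7 134.4]
yaw -1.7636265818428059 [537.2 -24.4] [537.4 -23.8]
[[586.7  88.6  20. ]
 [535.4  99.1  20. ]] nut [[557.6  78.9  20. ]]
w ((526.5593872070312, -80.28434753417969), (135.7545623779297, 70.20966339111328), 78.85174560546875) [ 237   72   53   99 4648]
top ((524.1000366210938, -81.57339477539062), (135.4409637451172, 68.89313507080078), 78.83374786376953) [259 157  47  30 963]
```

{"api": "send_rows", "payload": {
  "xyz": [
    [0,0,0],
    [0,0,0],
    [-5.4,-0.3,0.7],
    [-5.4,-0.3,0.7],
    [-5.4,-0.3,0.7],
    [-5.4,-0.3,0.7],
    [-5.4,-0.3,0.7],
    [-5.4,-0.3,0.7],
    [-5.4,-0.3,0.7],
    [-5.4,-0.3,0.7],
    [-5.0,-0.3,0.6],
    [0,0,0]
  ],
  "turn": [-0.183,-0.183,0,0,0,0,0,0,0,0,0,0],
  "gripper": [-1,-1,-1,-1,-1,-1,-1,-1,-1,-1,-1,-1]
}}

```text
clock: 4.03
tcp_pos: [492.2, 451.0, 198.4]
eef_rot: [[0.168, -0.986, -0.002], [-0.986, -0.168, -0.002], [0.001, 0.002, -1.0]]
ft_force: [0.4, -1.2, 0.0]
width: 86.8
gripper_force: 0.0
```

Run:
```python
from h import *
import json
np.set_printoptions(precision=3,suppress=True)
s=monitor.observe();print(s['tcp_pos'],s['eef_rot'],s['q'])
p=optics.camera_params('wrist');im=optics.capture('wrist')
json.dump({k:np.array(v).tolist() for k,v in p.items()},open('w2.json','w'))
cv2.imwrite('w2_raw.png',im[:,:,::-1]);cv2.imwrite('pics/w2.png',cv2.resize(im[:,:,::-1],(800,600),interpolation=cv2.INTER_CUBIC))
```

```text
[492.182 450.956 198.393] [[ 0.168 -0.986 -0.002]
 [-0.986 -0.168 -0.002]
 [ 0.001  0.002 -1.   ]] [ 0.983  0.474  0.089 -0.    -1.188 -0.815]
```

View pics/w2.png

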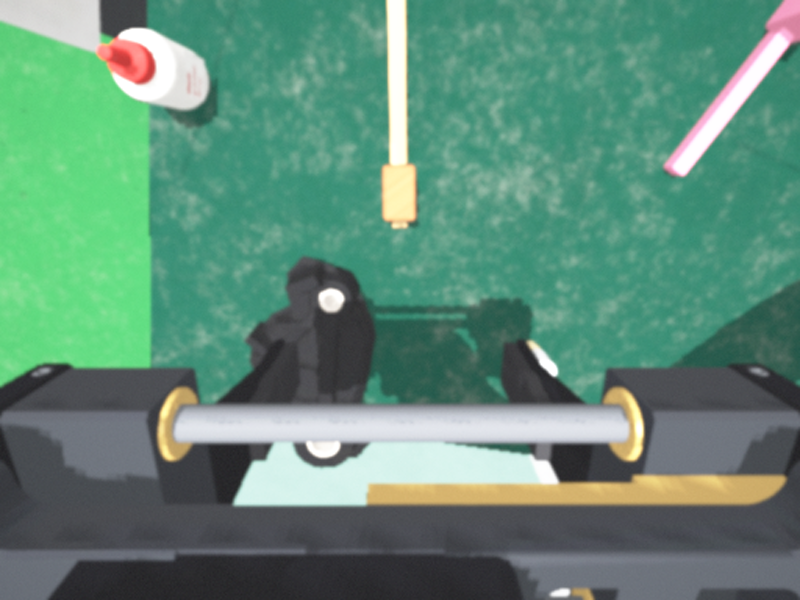

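The stick lies straight ahead. The handle's top face spans (384,165) to (416,221), and the tongue runs up to (396,0).

Run:
```python
from h import *
import json
np.set_printoptions(precision=3,suppress=True)
p=json.load(open('w2.json'))
P=lambda a:(np.array(a)+.5)/1.5625-.5
c=ray('w',P([(384,165),(414,165),(416,221),(382,221)]),48,p);print(c,np.linalg.norm(c-np.roll(c,-1,0),axis=1),c.mean(0))
t=ray('w',P([(387,3),(405,3),(391,160),(408,160)]),14,p);print(t)
d=(t[0]+t[1]-t[2]-t[3])[:2];yaw=np.arctan2(d[1],d[0]);print('yaw',yaw)
s=monitor.observe();R=s['eef_rot'];tp=s['tcp_pos']
g=np.array([*c.mean(0)[:2],28]);print('tool yaw',np.arctan2(R[1,0],R[0,0]),'delta tool',R.T@(g-tp))
tm=(t[0]+t[1]+t[2]+t[3])[:2]/4;u=d/np.linalg.norm(d);print('handle lateral off tongue',np.cross(u,c.mean(0)[:2]-tm), 'tcp proj',proj('w',[tp],p)*1.5625)
```

```text
[[516.67  375.685  48.   ]
 [495.559 372.102  48.   ]
 [487.029 411.081  48.   ]
 [511.921 415.303  48.   ]] [21.413 39.901 25.248 39.902] [502.795 393.543  48.   ]
[[532.882 267.074  14.   ]
 [520.259 264.929  14.   ]
 [512.918 371.876  14.   ]
 [499.702 369.633  14.   ]]
yaw -1.379742996254016
tool yaw -1.4035708566056706 delta tool [ 56.334  -1.062 171.17 ]
handle lateral off tongue 0.8756954232735286 tcp proj [[399.835 358.816]]<stdin>:11: DeprecationWarning: Arrays of 2-dimensional vectors are deprecated. Use arrays of 3-dimensional vectors instead. (deprecated in NumPy 2.0)
```

{"api": "send_rows", "payload": {
  "xyz": [
    [1.9,-0.05,2],
    [1.9,-0.05,2],
    [1.83,0,2],
    [0,0,3],
    [0,0,3],
    [0,0,3],
    [0,0,1.1],
    [0,0,1.1],
    [0,0,0],
    [0,0,0]
  ],
  "turn": [-0.02,0,0,0,0,0,0,0,0,0],
  "gripper": [-1,-1,-1,-1,-1,-1,-1,-1,-1,-1]
}}

```text
clock: 5.32
tcp_pos: [505.0, 393.4, 29.6]
eef_rot: [[0.186, -0.983, 0.001], [-0.983, -0.186, 0.001], [-0.001, -0.002, -1.0]]
ft_force: [0.3, 0.3, -0.4]
width: 86.7
gripper_force: 0.0
```

{"api": "send_rows", "payload": {
  "xyz": [
    [0,0,0],
    [0,0,0],
    [0,0,0],
    [0,0,0],
    [0,0,0],
    [0,0,0],
    [0,0,0],
    [0,0,0]
  ],
  "turn": [0,0,0,0,0,0,0,0],
  "gripper": [1,1,1,1,1,1,1,1],
  "squeeze": 60
}}

```text
clock: 6.32
tcp_pos: [504.4, 392.9, 28.5]
eef_rot: [[0.186, -0.983, -0.0], [-0.983, -0.186, -0.0], [0.0, 0.0, -1.0]]
ft_force: [0.3, 0.6, -0.3]
width: 23.5
gripper_force: 59.6
```

{"api": "send_rows", "payload": {
  "xyz": [
    [0,0,-2],
    [0,0,-4],
    [3,-1.1,0],
    [4.5,-1.7,0],
    [4.5,-1.7,0],
    [3.6,-1.3,0],
    [0,0,0],
    [0,0,0],
    [0,0,0],
    [0,0,0]
  ],
  "turn": [0,0,0,0,0,0,0.127,0.127,0.127,0],
  "gripper": [1,1,1,1,1,1,1,1,1,1]
}}

```text
clock: 7.58
tcp_pos: [590.4, 250.3, 88.3]
eef_rot: [[-0.192, -0.981, -0.0], [-0.981, 0.192, -0.0], [0.0, 0.0, -1.0]]
ft_force: [-0.7, -0.1, -0.3]
width: 23.7
gripper_force: 59.6
```

Run:
```python
from h import *
import json
np.set_printoptions(precision=3,suppress=True)
s=monitor.observe();print(s['tcp_pos'],s['eef_rot'],s['ft_force'],s['width'],s['gripper_force'])
p=optics.camera_params('wrist');im=optics.capture('wrist')
json.dump({k:np.array(v).tolist() for k,v in p.items()},open('w3.json','w'))
cv2.imwrite('w3_raw.png',im[:,:,::-1])
c=im[0:270,150:390,::-1];o=cv2.resize(c,None,fx=2.2,fy=2.2,interpolation=cv2.INTER_CUBIC);cv2.imwrite('pics/w3.png',o);print(o.shape)
print('bottle,dial',ray('top',np.array([(223,197),(303,202),(345,204)])/1.5625,[60,10,10]))
print('tcp proj',proj('w',[s['tcp_pos']],p))
```

```text
[590.351 250.285  88.319] [[-0.192 -0.981 -0.   ]
 [-0.981  0.192 -0.   ]
 [ 0.     0.    -1.   ]] [-0.684 -0.084 -0.274] 23.71062395246426 59.619017243385315
(594, 528, 3)
bottle,dial [[663.745 331.851  60.   ]
 [666.695 184.772  10.   ]
 [661.348 101.805  10.   ]]
tcp proj [[256.144 231.461]]
```

View pics/w3.png

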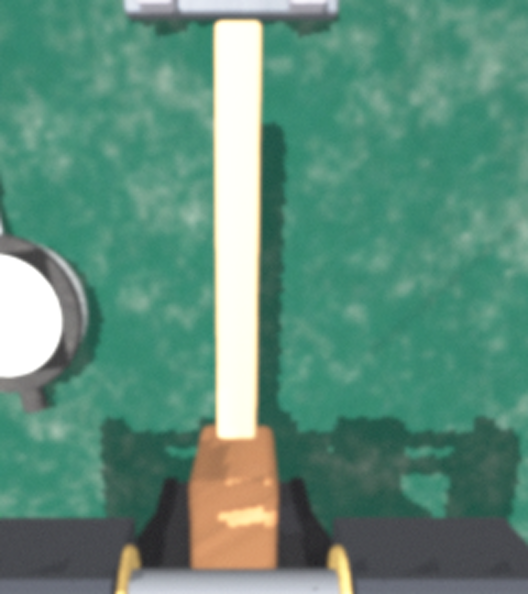

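The stick is held straight. Its nose end is at crop (214–262, 20), and the rail's entry end is above it, spanning x = 128–338.

Run:
```python
from h import *
import json
np.set_printoptions(precision=2,suppress=True)
p=json.load(open('w3.json'))
P=lambda a:(np.array(a)+.5)/2.2-.5+[150,0]
t=ray('w',P([(214,21),(263,21),(216.5,430),(257,430)]),74,p);print(t)
a=t[:2].mean(0);b=t[2:].mean(0);d=(a-b)[:2];print('yaw',np.arctan2(d[1],d[0]),np.linalg.norm(t[0]-t[1]),np.linalg.norm(t[2]-t[3]))
y=-1.765;u=np.array([np.cos(y),np.sin(y)]);n=np.array([-u[1],u[0]]);o=np.array([536.6,-24.5])
f=lambda q:((q[:2]-o)@u,(q[:2]-o)@n)
print('nose',f(a),'back',f(b),'tcp',f(np.array([590.35,250.28])))
r=ray('w',P([(126,17),(340,17)]),[0,0],p);print('rail entry base',r,[f(q) for q in r],np.linalg.norm(r[0]-r[1]))
r=ray('w',P([(126,12),(340,12)]),[20,20],p);print('at z20',[f(q) for q in r])
```

```text
[[569.93 118.33  74.  ]
 [557.46 120.77  74.  ]
 [591.87 228.87  74.  ]
 [579.25 231.34  74.  ]]
yaw -1.7660395952158159 12.71059236944881 12.862122813555935
nose (np.float64(-146.56983030870416), np.float64(-1.2142042386341019)) back (np.float64(-259.2685074412178), np.float64(-1.0970431908507643)) tcp (np.float64(-279.9875487228206), np.float64(-0.28889476656308727))
rail entry base [[599.59  90.4    0.  ]
 [522.47 105.48   0.  ]] [(np.float64(-124.89498207351737), np.float64(39.62720789195336)), (np.float64(-124.80702691664769), np.float64(-38.944372886449436))] 78.5716300080805
at z20 [(np.float64(-129.0587381276752), np.float64(36.384620013347906)), (np.float64(-128.9782555664681), np.float64(-35.766526930584774))]
```

{"api": "send_rows", "payload": {
  "xyz": [
    [0,-0.1,1.2],
    [0,0,1.2],
    [0,0,1.2],
    [0,0,1.27],
    [0,0,0],
    [0.5,0,0],
    [0.5,0,0],
    [0.5,0,0],
    [0.4,0,0],
    [0.4,0,0],
    [0.4,0,0],
    [0,0,0]
  ],
  "turn": [0,0,0,0,0,0,0,0,0,0,0,0],
  "gripper": [1,1,1,1,1,1,1,1,1,1,1,1]
}}

```text
clock: 9.12
tcp_pos: [586.2, 223.4, 39.9]
eef_rot: [[-0.193, -0.981, -0.0], [-0.981, 0.193, -0.0], [0.0, 0.0, -1.0]]
ft_force: [0.3, -0.2, -0.1]
width: 23.5
gripper_force: 59.6
```

Run:
```python
from h import *
im=optics.capture('wrist');cv2.imwrite('w4_raw.png',im[:,:,::-1])
c=im[0:220,170:350,::-1];cv2.imwrite('pics/w4.png',cv2.resize(c,None,fx=2.7,fy=2.7,interpolation=cv2.INTER_CUBIC))
```

```text
(no output)
```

View pics/w4.png

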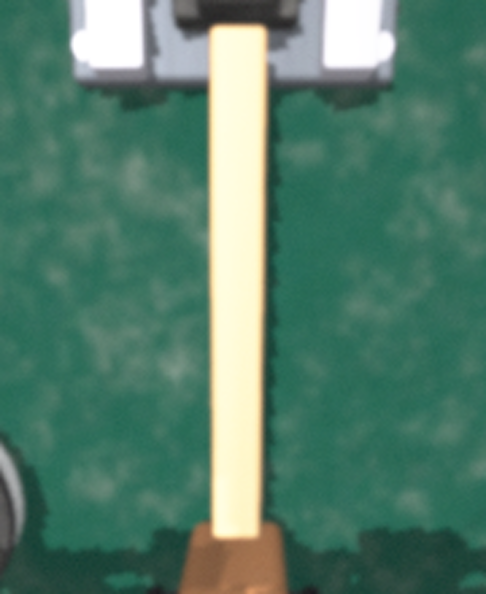

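The nose is at crop (237,25), touching the nut's rear face (175–298). The bed walls are at 147 and 322, so it is centred to within 0.6 mm. I'll feed now.

{"api": "send_rows", "payload": {
  "xyz": [
    [0.4,-0.04,0],
    [0.4,0,0],
    [0.4,0,0],
    [0.4,0,0],
    [0.4,0,0],
    [0.4,0,0],
    [0.4,0,0],
    [0.4,0,0],
    [0.4,0,0],
    [0.4,0,0]
  ],
  "turn": [0,0,0,0,0,0,0,0,0,0],
  "gripper": [1,1,1,1,1,1,1,1,1,1]
}}

```text
clock: 10.42
tcp_pos: [578.9, 184.2, 39.9]
eef_rot: [[-0.193, -0.981, -0.0], [-0.981, 0.193, -0.0], [0.0, 0.0, -1.0]]
ft_force: [0.6, 1.3, -0.3]
width: 23.6
gripper_force: 59.6
```

{"api": "send_rows", "payload": {
  "xyz": [
    [0.4,0,0],
    [0.4,0,0],
    [0.4,0,0],
    [0.4,0,0],
    [0.4,0,0],
    [0.4,0,0],
    [0.4,0,0],
    [0.4,0,0],
    [0.4,0,0],
    [0.4,0,0]
  ],
  "turn": [0,0,0,0,0,0,0,0,0,0],
  "gripper": [1,1,1,1,1,1,1,1,1,1]
}}

```text
clock: 11.68
tcp_pos: [571.2, 144.9, 39.9]
eef_rot: [[-0.193, -0.981, -0.0], [-0.981, 0.193, -0.0], [0.0, 0.0, -1.0]]
ft_force: [0.1, 0.9, -0.4]
width: 23.3
gripper_force: 59.6
```

{"api": "send_rows", "payload": {
  "xyz": [
    [0.4,0,0],
    [0.4,0,0],
    [0.4,0,0],
    [0.4,0,0],
    [0.4,0,0],
    [0.4,0,0],
    [0.4,0,0],
    [0.4,0,0],
    [0.4,0,0],
    [0.4,0,0]
  ],
  "turn": [0,0,0,0,0,0,0,0,0,0],
  "gripper": [1,1,1,1,1,1,1,1,1,1]
}}

```text
clock: 12.92
tcp_pos: [563.5, 105.7, 39.9]
eef_rot: [[-0.193, -0.981, 0.0], [-0.981, 0.193, 0.0], [-0.0, -0.0, -1.0]]
ft_force: [0.3, 0.7, -0.1]
width: 23.6
gripper_force: 59.6
```

Run:
```python
from h import *
im=optics.capture('wrist');cv2.imwrite('w5_raw.png',im[:,:,::-1])
c=im[0:220,170:350,::-1];cv2.imwrite('pics/w5.png',cv2.resize(c,None,fx=2.7,fy=2.7,interpolation=cv2.INTER_CUBIC))
```

```text
(no output)
```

View pics/w5.png

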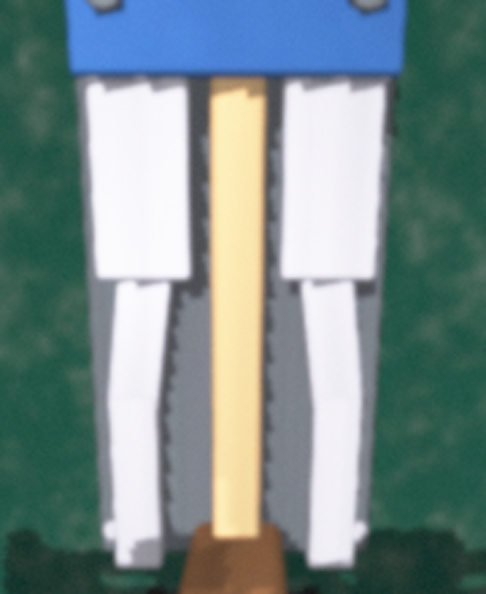

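The tongue sits centred in the slot: lip gap 190–284, tongue 210–267. The nut is out of sight under the cover, so I'll feel for the stop now.

{"api": "send_rows", "payload": {
  "xyz": [
    [0.2,0,0],
    [0.2,0,0],
    [0.2,0,0],
    [0.2,0,0],
    [0.1,0,0],
    [0.1,0,0],
    [0.1,0,0]
  ],
  "turn": [0,0,0,0,0,0,0],
  "gripper": [1,1,1,1,1,1,1]
}}

```text
clock: 13.85
tcp_pos: [561.4, 95.1, 39.8]
eef_rot: [[-0.193, -0.981, -0.0], [-0.981, 0.193, -0.0], [0.0, 0.0, -1.0]]
ft_force: [0.6, 0.9, -0.4]
width: 23.7
gripper_force: 59.6
```

{"api": "send_rows", "payload": {
  "xyz": [
    [0.1,0,0],
    [0.1,0,0],
    [0.1,0,0],
    [0.1,0,0]
  ],
  "turn": [0,0,0,0],
  "gripper": [1,1,1,1]
}}

```text
clock: 14.35
tcp_pos: [560.6, 91.1, 39.8]
eef_rot: [[-0.193, -0.981, 0.0], [-0.981, 0.193, -0.0], [-0.0, -0.0, -1.0]]
ft_force: [0.1, 0.4, -0.9]
width: 23.4
gripper_force: 59.6
```

{"api": "send_rows", "payload": {
  "xyz": [
    [0.1,0,0],
    [0.1,0,0],
    [0.1,0,0],
    [0.1,0,0]
  ],
  "turn": [0,0,0,0],
  "gripper": [1,1,1,1]
}}

```text
clock: 14.85
tcp_pos: [559.9, 87.2, 39.8]
eef_rot: [[-0.193, -0.981, 0.0], [-0.981, 0.193, 0.0], [-0.0, -0.0, -1.0]]
ft_force: [0.2, 0.8, -1.0]
width: 23.7
gripper_force: 59.6
```

{"api": "send_rows", "payload": {
  "xyz": [
    [0.1,0,0],
    [0.1,0,0],
    [0.1,0,0],
    [0.1,0,0]
  ],
  "turn": [0,0,0,0],
  "gripper": [1,1,1,1]
}}

```text
clock: 15.35
tcp_pos: [559.1, 83.3, 39.8]
eef_rot: [[-0.193, -0.981, -0.0], [-0.981, 0.193, 0.0], [0.0, 0.0, -1.0]]
ft_force: [-1.4, -0.2, -1.4]
width: 23.7
gripper_force: 59.6
```

{"api": "send_rows", "payload": {
  "xyz": [
    [0.1,0,0],
    [0.1,0,0],
    [0.1,0,0],
    [0.1,0,0]
  ],
  "turn": [0,0,0,0],
  "gripper": [1,1,1,1]
}}

```text
clock: 15.85
tcp_pos: [558.3, 79.4, 39.8]
eef_rot: [[-0.193, -0.981, -0.0], [-0.981, 0.193, -0.0], [0.0, 0.0, -1.0]]
ft_force: [0.3, 1.0, -0.5]
width: 23.4
gripper_force: 59.6
```

{"api": "send_rows", "payload": {
  "xyz": [
    [0.1,0,0],
    [0.1,0,0],
    [0.1,0,0],
    [0.1,0,0]
  ],
  "turn": [0,0,0,0],
  "gripper": [1,1,1,1]
}}

```text
clock: 16.35
tcp_pos: [557.6, 75.4, 39.9]
eef_rot: [[-0.193, -0.981, 0.0], [-0.981, 0.193, 0.0], [-0.0, -0.0, -1.0]]
ft_force: [0.6, 1.0, -0.5]
width: 23.9
gripper_force: 59.6
```

{"api": "send_rows", "payload": {
  "xyz": [
    [0.1,0,0],
    [0.1,0,0],
    [0.1,0,0],
    [0.1,0,0]
  ],
  "turn": [0,0,0,0],
  "gripper": [1,1,1,1]
}}

```text
clock: 16.85
tcp_pos: [556.8, 71.5, 39.9]
eef_rot: [[-0.193, -0.981, 0.0], [-0.981, 0.193, 0.0], [-0.0, -0.0, -1.0]]
ft_force: [-0.2, 1.4, -0.8]
width: 23.8
gripper_force: 59.6
```

{"api": "send_rows", "payload": {
  "xyz": [
    [0.1,0,0],
    [0.1,0,0],
    [0.1,0,0],
    [0.1,0,0]
  ],
  "turn": [0,0,0,0],
  "gripper": [1,1,1,1]
}}

```text
clock: 17.35
tcp_pos: [556.0, 67.6, 39.8]
eef_rot: [[-0.193, -0.981, -0.0], [-0.981, 0.193, -0.0], [0.0, 0.0, -1.0]]
ft_force: [0.5, 1.4, -1.0]
width: 24.1
gripper_force: 59.6
```

{"api": "send_rows", "payload": {
  "xyz": [
    [0.1,0,0],
    [0.1,0,0],
    [0.1,0,0],
    [0.1,0,0]
  ],
  "turn": [0,0,0,0],
  "gripper": [1,1,1,1]
}}

```text
clock: 17.85
tcp_pos: [555.7, 64.2, 40.0]
eef_rot: [[-0.193, -0.981, 0.001], [-0.981, 0.193, 0.001], [-0.001, -0.001, -1.0]]
ft_force: [0.1, 4.0, 0.2]
width: 23.9
gripper_force: 59.6
```

{"api": "send_rows", "payload": {
  "xyz": [
    [0.1,0,0],
    [0.1,0,0],
    [0,0,0]
  ],
  "turn": [0,0,0],
  "gripper": [1,1,1]
}}

```text
clock: 18.23
tcp_pos: [555.8, 63.1, 40.3]
eef_rot: [[-0.193, -0.981, 0.003], [-0.981, 0.193, 0.002], [-0.003, -0.002, -1.0]]
ft_force: [0.7, 5.6, 1.0]
width: 23.1
gripper_force: 59.7
```

{"api": "send_rows", "payload": {
  "xyz": [
    [0.1,0,0],
    [0.1,0,0],
    [0,0,0]
  ],
  "turn": [0,0,0],
  "gripper": [1,1,1]
}}

```text
clock: 18.6
tcp_pos: [556.1, 62.2, 40.6]
eef_rot: [[-0.193, -0.981, 0.004], [-0.981, 0.193, 0.004], [-0.004, -0.004, -1.0]]
ft_force: [0.3, 8.9, 0.9]
width: 23.3
gripper_force: 59.7
```

{"api": "send_rows", "payload": {
  "xyz": [
    [0.1,0,0],
    [0.1,0,0],
    [0,0,0]
  ],
  "turn": [0,0,0],
  "gripper": [1,1,1]
}}

```text
clock: 18.98
tcp_pos: [556.4, 61.3, 40.9]
eef_rot: [[-0.194, -0.981, 0.006], [-0.981, 0.194, 0.005], [-0.006, -0.005, -1.0]]
ft_force: [0.5, 13.5, 1.6]
width: 23.3
gripper_force: 59.8
```

Pushing at about 12–13 N, I'll hold for just over a second.

{"api": "send_rows", "payload": {
  "xyz": [
    [0,0,0],
    [0,0,0],
    [0,0,0],
    [0,0,0],
    [0,0,0],
    [0,0,0],
    [0,0,0],
    [0,0,0],
    [0,0,0],
    [0,0,0]
  ],
  "turn": [0,0,0,0,0,0,0,0,0,0],
  "gripper": [1,1,1,1,1,1,1,1,1,1]
}}

```text
clock: 20.23
tcp_pos: [556.4, 61.3, 40.9]
eef_rot: [[-0.193, -0.981, 0.006], [-0.981, 0.194, 0.005], [-0.006, -0.005, -1.0]]
ft_force: [-0.4, 13.9, 0.2]
width: 23.6
gripper_force: 59.8
```

{"api": "send_rows", "payload": {
  "xyz": [
    [-0.2,0,0],
    [-0.2,0,0],
    [-0.4,0,0],
    [-1,0,0],
    [-2.3,0,0],
    [-2.3,0,0],
    [-2.3,0,0],
    [-2.3,0,0],
    [-2.3,0,0],
    [-2.3,0,0],
    [-2.3,0,0],
    [-2.3,0,0]
  ],
  "turn": [0,0,0,0,0,0,0,0,0,0,0,0],
  "gripper": [1,1,1,1,1,1,1,1,1,1,1,1]
}}

```text
clock: 21.72
tcp_pos: [593.3, 257.5, 39.8]
eef_rot: [[-0.193, -0.981, -0.0], [-0.981, 0.193, -0.0], [0.0, 0.0, -1.0]]
ft_force: [-1.2, 0.3, -0.6]
width: 23.8
gripper_force: 59.6
```

{"api": "send_rows", "payload": {
  "xyz": [
    [0,1.7,0],
    [0,1.7,0],
    [0,1.6,0],
    [0,0,0.4],
    [0,0,0.3],
    [0,0,0.2],
    [0,0,0.15],
    [0,0,0]
  ],
  "turn": [0,0,0,0,0,0,0,0],
  "gripper": [1,1,1,1,1,1,1,1]
}}

```text
clock: 22.72
tcp_pos: [544.1, 265.5, 29.1]
eef_rot: [[-0.193, -0.981, -0.0], [-0.981, 0.193, -0.0], [0.0, 0.0, -1.0]]
ft_force: [-0.0, -0.0, -1.0]
width: 23.5
gripper_force: 59.6
```

Run:
```python
from h import *
im=optics.capture('wrist');sc=optics.capture('scene')
c=cv2.resize(im[0:250,150:362,::-1],(424,500),interpolation=cv2.INTER_CUBIC)
d=cv2.resize(sc[130:250,170:350,::-1],(360,240),interpolation=cv2.INTER_CUBIC)
o=np.zeros((500,790,3),np.uint8);o[:,:424]=c;o[:240,430:]=d;cv2.imwrite('pics/w6.png',o)
```

```text
(no output)
```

View pics/w6.png

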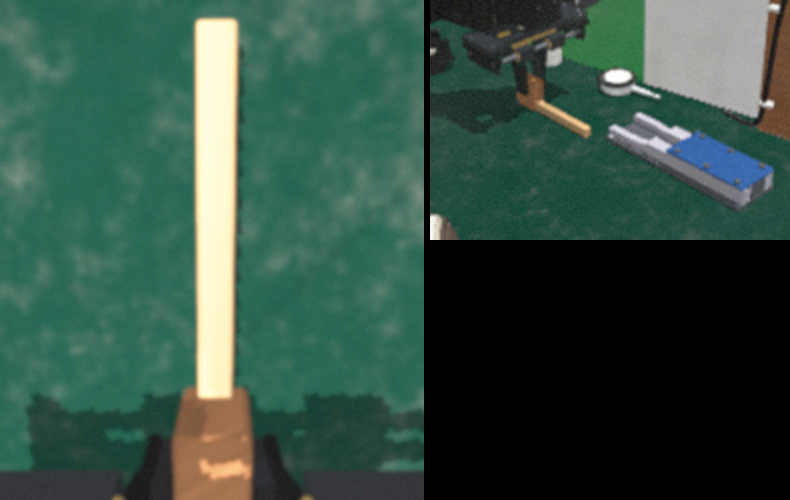

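The stick is level just above the bench and clear of the rail, and the bed is empty because the nut has stayed under the cover. I'll release it now.

{"api": "send_rows", "payload": {
  "xyz": [
    [0,0,0.06],
    [0,0,0],
    [0,0,0],
    [0,0,0],
    [0,0,0],
    [0,0,0],
    [0,0,0],
    [0,0,-2],
    [0,0,-4],
    [0,0,-4],
    [0,0,-2],
    [0,0,0]
  ],
  "turn": [0,0,0,0,0,0,0,0,0,0,0,0],
  "gripper": [1,1,-1,-1,-1,-1,-1,-1,-1,-1,-1,-1]
}}

```text
clock: 24.32
tcp_pos: [544.8, 266.3, 150.6]
eef_rot: [[-0.193, -0.981, 0.003], [-0.981, 0.193, 0.003], [-0.003, -0.003, -1.0]]
ft_force: [0.7, -0.3, -0.1]
width: 87.2
gripper_force: 0.0
```

Run:
```python
from h import *
im=optics.capture('wrist');sc=optics.capture('scene')
c=cv2.resize(im[0:250,150:362,::-1],(424,500),interpolation=cv2.INTER_CUBIC)
d=cv2.resize(sc[130:250,170:350,::-1],(360,240),interpolation=cv2.INTER_CUBIC)
o=np.zeros((500,790,3),np.uint8);o[:,:424]=c;o[:240,430:]=d;cv2.imwrite('pics/w7.png',o)
```

```text
(no output)
```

View pics/w7.png

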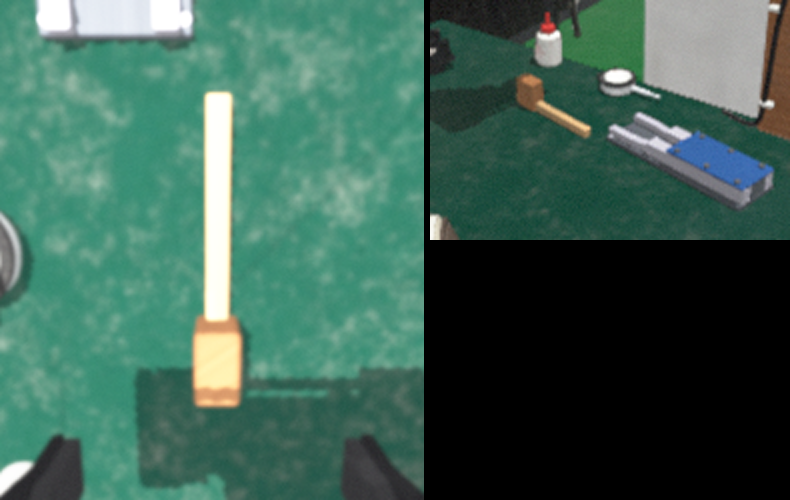

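The stick stands upright on the bench, clear of the rail, and the bottle and dial indicator are where they were.

```bash
python3 -c "
from cell import ticket
print(ticket.finish_job())"
```

```text
the job is handed in; nothing more can be done
None
```

The job is handed in, with no verdict returned: the nut was fed under the cover to the stop and pressed at about 13–14 N for just over a second, and the stick stands upright on the bench clear of the rail.

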